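Dress the spindle of a bench spindle moulder

ROBOT

A 6-joint arm with a two-finger parallel gripper is mounted at the origin on the work surface. World frame = base frame: x ahead of the robot, y to its left, z up, the work surface at z = 0. Lengths are in m, angles in rad, forces in N, time in s.
With the tool pointing down it reaches from about 0.35 to 0.975 m from the base axis. Payload 17.4 kg.
Tool frame: the origin (TCP) lies midway between the tips of the shut fingers; the grasp point (between the pads) lies 19 mm behind it; z points along the fingers, y is the line along which they close (so a half turn about z gives the same grasp; the last joint's range is limited). The gripper opens to 85 mm and grips with 20 to 120 N. Pads are 22 mm wide; open, the fingers measure 114 mm over their backs; the gripper's body (76 mm by 85 mm) begins 54 mm behind the grasp point. The pads swing forward as they close: fully open they stand 13 mm farther back than shut.
Start: joints at [-1.382, 0.116, 1.442, -0, 1.584, -0.038], TCP at [0.152, -0.658, 0.231] pointing down, gripper open.
Joint ranges: [-2.83, 2.83], [-0.83, 2.19], [0.07, 2.5], [-1.14, 4.28], [0.01, 3], [-2.97, 2.97]. Speed limits (rad/s): [1.89, 1.89, 2.22, 3.14, 3.14, 3.14].

INTERFACE

Orientations are given as a unit quaternion [x, y, z, w].
In Python, from workcell import ctrl gives the robot as it stands.
- The arm moves only by the tool drive_effector, called after "Request:" by a JSON object that holds its "fn" and its "kwargs", one argument or row to a line. Schema: {"type":"object","properties":{"ticks":{"type":"array","items":{"type":"array","items":{"type":"number"},"minItems":5,"maxItems":5},"minItems":1,"maxItems":20},"grip_n":{"type":"number"},"only":{"type":"string"},"quiet":{"type":"boolean"},"lines":{"type":"string"}},"required":["ticks"],"additionalProperties":false}. ticks is a list of rows, 1 to 20 of them, each of 5 numbers: dx, dy, dz in m, then a turn about the tool's z in rad, then the finger opening in m; each row shifts and turns the commanded pose from where the row before left it, along the tool's axes as they then stand; what a row does not reach is not made up. A row lasts 1/8 s, in which the tool goes at most 0.0625 m and 0.188 rad, less where a joint would pass 70% of its speed; a pose out of reach is approached as far as the arm can. The fingers move at their own pace and stop on an object; grip_n is the grip in N (left out, the last holds). Time passes only in rows, so rows that do not move let the fingers close. The tool returns the time, the measured TCP pose, the force, the opening and the grip force at its end. only (a regular expression) keeps the lines of the reply that match it, lines (a string "A,B") keeps lines A to B, and quiet returns only ok. Input that does not fit is refused with a message, and nothing moves.
- ctrl.read_state(): the state, without advancing time (a new reading comes with each control period).
- ctrl.get_image(name): name is "side" or "top" or "wrist"; returns the picture (420x560x3 uint8, red, green, blue); there is no depth.
- ctrl.camera_params(name): a dict with "K" (3x3 intrinsics, pixels), "rvec" (rotation vector, rad) and "tvec" (3), from world to camera coordinates, as OpenCV has them. Camera axes: x right, y down, z forward; pixel columns grow to the right and rows downward; lengths in m; the calibration is good to about 2 mm. The wrist camera is an equidistant fisheye: a pixel r from the principal point sees the ray r / f radians off the axis. A picture is of the moment at which its call begins: read the wrist's pose just before it. camera_params takes no time and is no camera call; for the wrist camera it gives the pose at the moment of the call.
- ctrl.sign_off(): hands the job in; it is judged then, once.
The state is a dict: "time_s": time; "joints": joint angles; "qd": joint speeds; "joint_efforts": joint torques, N m; "tcp_pos": TCP position; "eef_rot": TCP orientation; "ft_force": force on the tool from outside, world axes, zero at the start; "ft_torque": the same for the moment, N m; "width": finger opening in m; "grasp_force": force on a finger pad.
Only numpy, scipy, OpenCV 4.12 (cv2) and the standard library are available. Lean on these libraries where they do the work, as an engineer would, in place of code of your own. Each camera call takes 0.05 s, during which the arm holds its last target. There are 200 camera calls.

TASK

Set up the spindle moulder: first hang the plywood tally by its hole on the peg of the start/stop console, so that nobody starts the machine, then throw the spindle lock lever fully over to its other side, and only after that load the spindle. Slide all the plain spacer collars that lie on the bench (there are two to four) down onto it, then the two-knife cutter block, and last the stepped clamp collar with its wide flange down, each lying flat on the one below and the lowest on the spindle's shoulder. Leave the tally hanging and the lever over, and leave the nut, spanner, clay jar and carved panel where they lie; I will put the nut on myself.

Things in the scene. Friction and masses are not known exactly. Their poses are not given: they have to be found in the camera images.
- moulder: spindle moulder, fixed; origin on the spindle axis at bench level, z up, x away from the robot. Dark steel table plate 4 mm thick, from x -100 to 135 and y -125 to 155 mm; upright steel spindle (see seat, nose) at its middle; lock lever at +y; a wooden fence in two halves, 46 mm high, at x 91 to 113 mm, a green dust hood 40 mm high behind it
- seat (a point): on the spindle axis, top of the shoulder flange (46 mm diameter, 16 mm above the bench), where the lowest collar comes to lie; above it the plain shaft, 30 mm diameter, 62 mm long, then a 5 mm cone up to the nose
- nose (a point): centre of the top of the spindle's threaded nose (22 mm diameter, 11 mm long), 78 mm above the seat; parts pass freely over it
- lock (a joint): spindle lock lever, pivot 20 mm to -x and 125 mm to +y of the spindle axis, 26 mm above the bench: steel rod 70 mm long with a black ball, swinging in the moulder's x-z plane. In rad: 0 unlocked, leaning 0.5 rad to -x (the robot's side); 1.0 locked, leaning 0.5 rad to +x; starts at 0 to 0.15, stays where left; 1 to 2 N at the ball moves it
- lock_tip (a point): centre of the lever's black ball (26 mm diameter), about 87 mm above the bench at either end, 96 mm when upright
- console: start/stop console, fixed: green sheet-metal box 140 deep (x), 150 wide (y), 140 mm high, front towards its own -x (the robot); origin at the middle of its underside; its face slopes at 45 degrees from a 40 mm high front edge back to the top; flat start button in the middle, red stop mushroom 14 mm proud low on the +y side, the peg above the start button
- peg: steel peg on the console's sloping face, above the start button: 8 mm diameter, standing 52 mm out of the face, round tip, at right angles to the face (pointing to the console's front and up at 45 degrees); origin at its root, 4 mm below the face and 118 mm above the bench; its z axis runs along the peg to the tip
- tally: a plywood tally board 110 x 50 x 8 mm, about 30 g, lying flat, its long side along its x; origin at the middle of its underside; a round hole of 25 mm diameter goes through it near its +x end; dark burnt marks on its upper face
- eye (a point): centre of the tally's hole, at mid thickness: 37 mm from the tally's origin along its +x, 4 mm above its underside
- collar1: a plain steel spacer collar, a flat ring 50 mm outside, 32.4 mm bore, 10 mm thick, about 90 g, lying flat on the bench; origin at the centre of its underside, z its axis; the collars are all alike; may be absent (None)
- collar2: a plain steel spacer collar, a flat ring 50 mm outside, 32.4 mm bore, 10 mm thick, about 90 g, lying flat on the bench; origin at the centre of its underside, z its axis; the collars are all alike; may be absent (None)
- collar3: a plain steel spacer collar, a flat ring 50 mm outside, 32.4 mm bore, 10 mm thick, about 90 g, lying flat on the bench; origin at the centre of its underside, z its axis; the collars are all alike; may be absent (None)
- collar4: a plain steel spacer collar, a flat ring 50 mm outside, 32.4 mm bore, 10 mm thick, about 90 g, lying flat on the bench; origin at the centre of its underside, z its axis; the collars are all alike; may be absent (None)
- cutter: the two-knife cutter block: a light-alloy block 74 (x) x 44 (y) x 16 mm, about 220 g, with a vertical 32.4 mm bore in its middle and a thin steel knife standing 6 mm out of each end (86 mm over the knives); origin at the centre of its underside; hold it across its 44 mm width (its y)
- clamp: the stepped clamp collar: a steel ring with a flange of 50 mm diameter, 8 mm thick, below, and a hub of 40 mm diameter, 8 mm high, above, 32.4 mm bore through both, about 120 g; it lies flange down; origin at the centre of the flange's underside, z towards the hub
- nut: hexagonal steel spindle nut with a 22 mm hole, 39 mm over the corners, 17 mm high; leave it alone
- spanner: flat open-ended steel spanner, about 210 mm long and 8 mm thick, lying on the bench; leave it alone
- jar: clay jar, 135 mm high, 92 mm diameter; leave it alone
- panel: carved and burnt wooden panel, 260 x 120 x 24 mm, lying on the bench; leave it alone

How it is judged:
On the way, in this order (a step that is already met when the one before it is completed fails the run):
1. the tally hangs by its hole on the console's peg, released (x of eye in the frame of peg between -0.011 and 0.011 m and y of eye in the frame of peg between -0.011 and 0.011 m and z of eye in the frame of peg between -0.004 and 0.035 m and linear speed of tally below 0.03 m/s and contact force between tally and the fingers below 0.1 N), for 0.3 s.
2. the spindle lock lever is thrown over to the far side (value of joint lock above 0.85 rad), for 0.2 s.
3. every spacer collar present lies flat on the spindle, the lowest on the shoulder (horizontal distance between each of collar1, collar2, collar3, collar4 and seat below 0.003 m and angle between the z axis of each of collar1, collar2, collar3, collar4 and the z axis of moulder, either way round below 0.06 rad and linear speed of each of collar1, collar2, collar3, collar4 below 0.02 m/s and contact force between each of collar1, collar2, collar3, collar4 and the fingers below 0.1 N and z of collar1 in the frame of seat between -0.003 and 0.033 m and z of collar2 in the frame of seat between -0.003 and 0.033 m and z of collar3 in the frame of seat between -0.003 and 0.033 m and z of collar4 in the frame of seat between -0.003 and 0.033 m and z of any of collar1, collar2, collar3, collar4 in the frame of seat below 0.003 m), for 0.2 s.
4. the cutter block lies flat on the topmost spacer collar (horizontal distance between cutter and seat below 0.003 m and angle between the z axis of cutter and the z axis of moulder, either way round below 0.06 rad and linear speed of cutter below 0.02 m/s and contact force between cutter and the fingers below 0.1 N and z of each of collar1, collar2, collar3, collar4 in the frame of cutter below -0.008 m and z of any of collar1, collar2, collar3, collar4 in the frame of cutter above -0.0125 m), for 0.2 s.
5. the clamp collar lies on the cutter block, flange down (horizontal distance between clamp and seat below 0.003 m and angle between the z axis of clamp and the z axis of moulder, either way round below 0.06 rad and linear speed of clamp below 0.02 m/s and contact force between clamp and the fingers below 0.1 N and angle between clamp's own z axis and vertical below 0.06 rad and z of clamp in the frame of cutter between 0.0135 and 0.0185 m), for 0.2 s.
At the end, for the whole second after the job is handed in: Tally hanging still on the peg (hole centre < 35 mm from the face); lever at 0.85 rad or more; all collars, then cutter, then clamp collar (flange down) on the spindle, released, at rest, within 3 mm of its axis, level within 0.06 rad, each touching the one below, the lowest on the shoulder (all of step 1 and all of step 3 and all of step 4 and all of step 5 and value of joint lock above 0.85 rad).
It fails at once if the nut is moved more than 30 mm (distance of nut from where it was at the start of the episode above 0.03 m).
It fails at once if the spanner is moved more than 30 mm (distance of spanner from where it was at the start of the episode above 0.03 m).
It fails at once if the jar is moved more than 30 mm (distance of jar from where it was at the start of the episode above 0.03 m).
It fails at once if the panel is moved more than 30 mm (distance of panel from where it was at the start of the episode above 0.03 m).
It fails at once if something is put on the spindle while the lock lever is not over (value of joint lock below 0.7 rad and ((horizontal distance between collar1 and seat below 0.012 m and z of collar1 in the frame of seat below 0.07 m) or (horizontal distance between collar2 and seat below 0.012 m and z of collar2 in the frame of seat below 0.07 m) or (horizontal distance between collar3 and seat below 0.012 m and z of collar3 in the frame of seat below 0.07 m) or (horizontal distance between collar4 and seat below 0.012 m and z of collar4 in the frame of seat below 0.07 m) or (horizontal distance between cutter and seat below 0.012 m and z of cutter in the frame of seat below 0.07 m) or (horizontal distance between clamp and seat below 0.012 m and z of clamp in the frame of seat below 0.07 m))).
Of collar1, collar2, collar3, collar4 only 2 to 4 are there at a start; the rules pass over those that are not, and their reading is None.
At some moment in a run one of collar1, collar2, collar3, collar4, cutter, clamp may be knocked a few centimetres aside while the robot is not near it.
Once in a run the grip may slacken for a moment while it holds something.
It also fails if it takes over 210 s, if anything falls off the work surface, if the arm or the gripper's body presses on something with over 40 N, if the wrist force passes 120 N, or if a joint passes its speed limit or range.

## Working session

There is one attempt and no reset: what is moved stays moved. The work goes in short steps, Python scripts to look and compute and a tool call to move; the robot and the scene stay as the last step left them, time stands still between calls to the robot, and variables do not carry over. Pictures are saved under pics/ and viewed, at most 14 in all, crops included, and the job is handed in when it is done.

```bash
ls; mkdir -p pics; cat > h.py <<'E'
import numpy as np, cv2
from workcell import ctrl
from scipy.spatial.transform import Rotation as R
def cam(n):
    p=ctrl.camera_params(n); return np.array(p["K"]),R.from_rotvec(np.ravel(p["rvec"])).as_matrix(),np.ravel(p["tvec"])
def ray(n,u,v,c=None):
    K,Rm,t=c or cam(n); x=(u-K[0,2])/K[0,0]; y=(v-K[1,2])/K[1,1]
    if n=="wrist":
        r=np.hypot(x,y); s=np.sin(r)/r if r>1e-9 else 1; d=np.array([x*s,y*s,np.cos(r)])
    else: d=np.array([x,y,1.])
    return -Rm.T@t, Rm.T@d
def onz(n,u,v,z,c=None):
    o,d=ray(n,u,v,c); return (o+d*(z-o[2])/d[2])
def proj(n,P,c=None):
    K,Rm,t=c or cam(n); q=Rm@np.asarray(P)+t
    if n=="wrist":
        th=np.arctan2(np.hypot(q[0],q[1]),q[2]); ph=np.arctan2(q[1],q[0]); a=np.array([th*np.cos(ph),th*np.sin(ph)])
    else: a=q[:2]/q[2]
    return a*[K[0,0],K[1,1]]+K[:2,2]
def tooldelta(w):
    s=ctrl.read_state(); return R.from_quat(s["eef_rot"]).inv().apply(np.asarray(w))
def snap(n,f):
    im=ctrl.get_image(n); cv2.imwrite(f"pics/{f}.png",im[:,:,::-1]); return im
E
python3 - <<'E'
from h import *
for n in("top","side"):
    im=snap(n,n+"0"); K,Rm,t=cam(n); print(n,K[0,0],-Rm.T@t, Rm.T[:,2])
    cv2.imwrite(f"pics/{n}0b.png",cv2.resize(im[:,:,::-1],(800,600),interpolation=cv2.INTER_CUBIC))
s=ctrl.read_state(); print(s); print(cam("wrist"))
E
```

```text
pics
workcell.py
top 406.79664156752636 [ 0.36126882 -0.08894905  1.41331476] [ 0.17307643 -0.02089327 -0.98468676]
side 438.5836309125468 [ 0.19484164 -0.86628736  0.85033972] [ 0.35592392  0.65647749 -0.66509809]
{'time_s': 0.1, 'joints': array([-1.38179957e+00,  1.16455536e-01,  1.44218425e+00, -4.89030679e-05,
        1.58400142e+00, -3.77906593e-02]), 'qd': array([ 0.00029235,  0.0001022 , -0.00151593,  0.00014589,  0.00155208,
       -0.00128262]), 'joint_efforts': array([ 3.77796081e-03, -7.33665562e+01, -6.33788681e+01, -7.67178176e-05,
        5.23059789e-03, -6.24856693e-05]), 'tcp_pos': array([ 0.15172526, -0.65755742,  0.23063301]), 'eef_rot': array([ 9.93577717e-01,  1.13150536e-01, -6.39786478e-05, -5.20929109e-04]), 'ft_force': array([-0.25640823,  0.11861388, -0.32441142]), 'ft_torque': array([-8.38968452e-05, -1.87542362e-04,  6.82875175e-03]), 'grasp_force': 0.0, 'width': 0.08533609520448773}
(array([[325.1922621 ,   0.        , 275.69819075],
       [  0.        , 325.1922621 , 211.71276487],
       [  0.        ,   0.        ,   1.        ]]), array([[ 2.25072345e-01, -9.74341862e-01, -6.12737272e-04],
       [-9.24739964e-01, -2.13812349e-01,  3.14865492e-01],
       [-3.06917641e-01, -7.03008922e-02, -9.49136105e-01]]), array([-0.67401573, -0.04208412,  0.38030037]))
```

View pics/top0b.png

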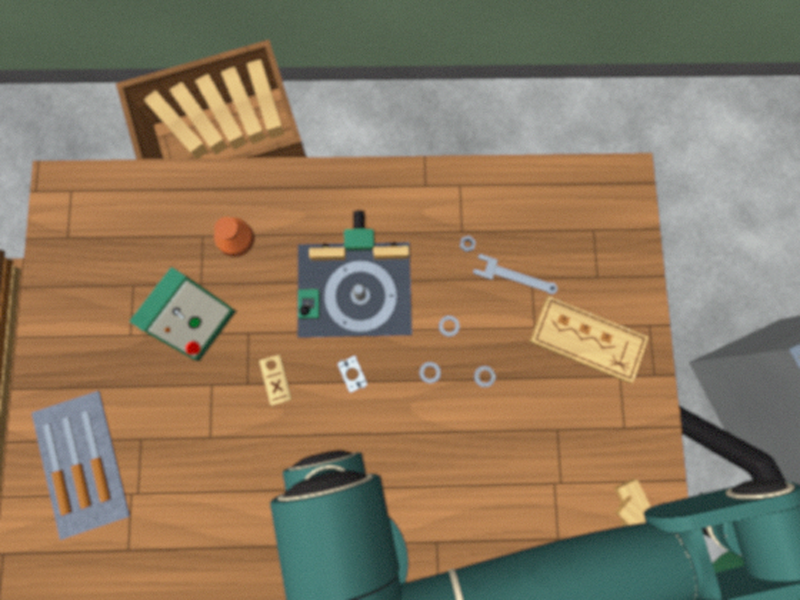

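View pics/side0b.png

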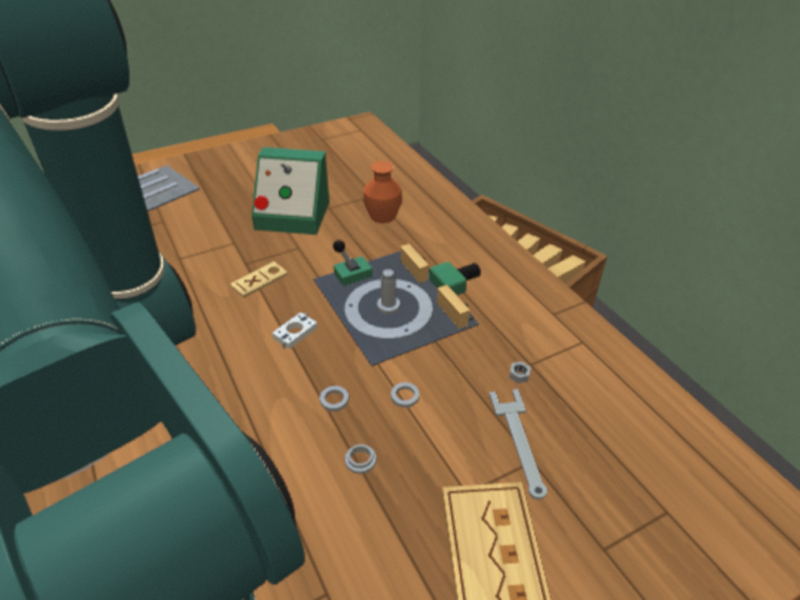

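Top view (800x600 scale): collars at (449,325) and (430,372), clamp (485,376, stepped in the side view), cutter (352,373), tally (274,380) with its hole at (270,365), spindle (360,294), lever ball (306,309), console (185,313), jar (233,236), nut (468,243). The arm hides the near bench. First I compute coarse positions.

```bash
python3 - <<'E'
from h import *
c=cam("top"); k=.7
for n,u,v,z in [("colA",449,325,.01),("colB",430,372,.01),("clamp",485,376,.012),("cutter",352,373,.016),("tallyO",274,380,.008),("hole",270,365,.008),("spindle",360,294,.094),("ball",306,309,.087),("nut",468,243,.017),("red",194,348,.07),("green",194,323,.09),("jar",230,230,.13),("plateTL",299,245,.004),("plateBR",411,336,.004),("plateBL",299,337,.004),("plateTR",410,246,.004),("conTR",178,268,.14),("conTL",133,322,.14),("viewB L",10,590,0),("spanner",490,265,0),("panel",590,338,0)]:
    print(n,onz("top",u*k,v*k,z,c).round(3))
E
```

```text
colA [ 0.539 -0.25   0.01 ]
colB [ 0.426 -0.2    0.01 ]
clamp [ 0.414 -0.332  0.012]
cutter [ 0.428 -0.013  0.016]
tallyO [0.415 0.173 0.008]
hole [0.451 0.183 0.008]
spindle [ 0.605 -0.038  0.094]
ball [0.573 0.087 0.087]
nut [ 0.743 -0.304  0.017]
red [0.49  0.346 0.07 ]
green [0.545 0.342 0.09 ]
jar [0.752 0.255 0.13 ]
plateTL [0.748 0.117 0.004]
plateBR [ 0.515 -0.157  0.004]
plateBL [0.518 0.115 0.004]
plateTR [ 0.741 -0.161  0.004]
conTR [0.663 0.366 0.14 ]
conTL [0.543 0.458 0.14 ]
viewB L [-0.039  0.759  0.   ]
spanner [ 0.689 -0.36   0.   ]
panel [ 0.501 -0.597  0.   ]
```

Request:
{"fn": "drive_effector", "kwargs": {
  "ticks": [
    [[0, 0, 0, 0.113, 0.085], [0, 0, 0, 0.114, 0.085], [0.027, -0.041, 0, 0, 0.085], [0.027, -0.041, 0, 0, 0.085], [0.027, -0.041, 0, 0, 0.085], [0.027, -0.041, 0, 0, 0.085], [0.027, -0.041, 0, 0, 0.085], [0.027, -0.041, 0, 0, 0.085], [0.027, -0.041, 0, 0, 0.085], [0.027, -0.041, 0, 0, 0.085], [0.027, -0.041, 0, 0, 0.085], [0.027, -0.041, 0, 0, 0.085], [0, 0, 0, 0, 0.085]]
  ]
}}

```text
refused: ticks[0]: the value is too long (schema: maxItems 5). Nothing was moved.
```

The error is about the shape of the input: a list of rows, each a list of 5 numbers. Fixing that and sending the same move.

Request:
{"fn": "drive_effector", "kwargs": {
  "ticks": [
    [0, 0, 0, 0.113, 0.085],
    [0, 0, 0, 0.114, 0.085],
    [0.027, -0.041, 0, 0, 0.085],
    [0.027, -0.041, 0, 0, 0.085],
    [0.027, -0.041, 0, 0, 0.085],
    [0.027, -0.041, 0, 0, 0.085],
    [0.027, -0.041, 0, 0, 0.085],
    [0.027, -0.041, 0, 0, 0.085],
    [0.027, -0.041, 0, 0, 0.085],
    [0.027, -0.041, 0, 0, 0.085],
    [0.027, -0.041, 0, 0, 0.085],
    [0.027, -0.041, 0, 0, 0.085],
    [0, 0, 0, 0, 0.085]
  ]
}}

```text
time_s: 1.72
tcp_pos: [0.423, -0.2455, 0.2311]
eef_rot: [1.0, 0.002, 0.0, -0.0]
ft_force: [0.0, -1.2, -0.1]
width: 0.0849
grasp_force: 0.0
```

```bash
python3 - <<'E'
from h import *
im=snap("wrist","w1"); np.save("w1.npy",np.array(0)); import pickle; pickle.dump(cam("wrist"),open("w1.pkl","wb"))
cv2.imwrite("pics/w1b.png",cv2.resize(im[:,:,::-1],(800,600),interpolation=cv2.INTER_CUBIC))
E
```

```text
(no output)
```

View pics/w1b.png

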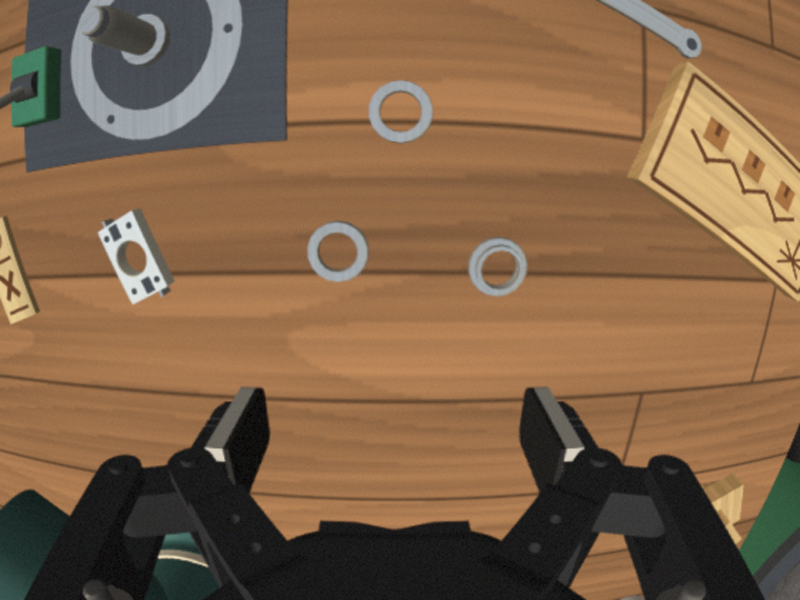

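Wrist view: two collars (400,112) and (338,251), clamp (498,267), cutter (135,257), spindle top about (103,22); no further collars visible here. Next, over the tally/console.

Request:
{"fn": "drive_effector", "kwargs": {
  "ticks": [
    [0, -0.055, -0.005, 0, 0.085],
    [0, -0.055, -0.005, 0, 0.085],
    [0, -0.055, -0.005, 0, 0.085],
    [0, -0.055, -0.005, 0, 0.085],
    [0, -0.055, 0, 0, 0.085],
    [0, -0.055, 0, 0, 0.085],
    [0, -0.055, 0, 0, 0.085],
    [0, -0.055, 0, 0, 0.085],
    [0, -0.025, 0, 0, 0.085],
    [0, 0, 0, 0, 0.085],
    [0, 0, 0, 0, 0.085]
  ]
}}

```text
time_s: 3.15
tcp_pos: [0.4222, 0.2162, 0.2511]
eef_rot: [1.0, -0.001, -0.0, 0.0]
ft_force: [-0.4, -0.4, 0.5]
width: 0.0851
grasp_force: 0.0
```

```bash
python3 - <<'E'
from h import *; import pickle
pickle.dump(cam("wrist"),open("w2.pkl","wb"))
im=snap("wrist","w2"); t=snap("top","t2")
cv2.imwrite("pics/w2b.png",cv2.resize(im[:,:,::-1],(800,600),interpolation=cv2.INTER_CUBIC))
cv2.imwrite("pics/t2b.png",t[190:,:,::-1])
E
```

```text
(no output)
```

View pics/w2b.png

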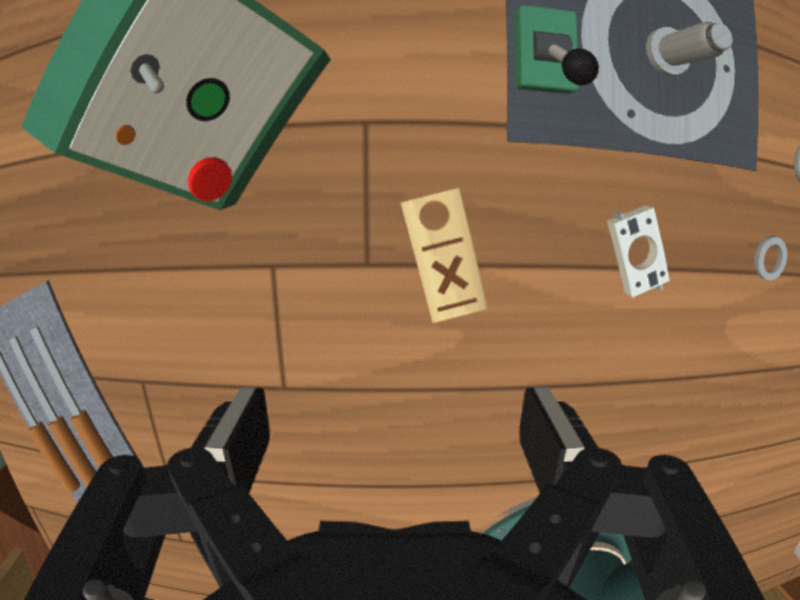

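View pics/t2b.png

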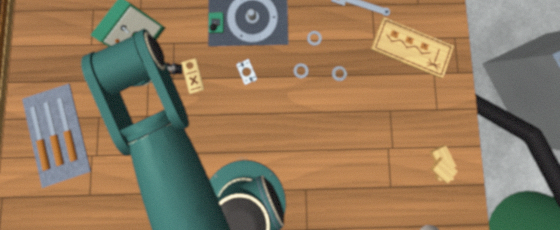

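Wrist view: tally (445,255) with its hole (434,215), peg tip (155,88) and root (147,63), green button (208,100), red mushroom (210,178), ball (580,67), nose (718,37). The top view shows no more collars, so there are two.

```bash
python3 - <<'E'
from h import *; import pickle
c=pickle.load(open("w2.pkl","rb")); im=cv2.imread("pics/w2.png"); hsv=cv2.cvtColor(im,cv2.COLOR_BGR2HSV)
roi=im[120:235,270:350]; print(hsv[165,303],hsv[200,300],hsv[200,380], im[200,300],im[200,380])
m=((im[:,:,0]>95)&(im[:,:,2]>170)).astype(np.uint8); m[:, :270]=0; m[:,350:]=0; m[:120]=0; m[240:]=0
cs,_=cv2.findContours(m,cv2.RETR_EXTERNAL,cv2.CHAIN_APPROX_NONE); k=max(cs,key=cv2.contourArea)
W=np.array([onz("wrist",*p,.008,c)[:2] for p in k[:,0]]); r=cv2.minAreaRect((W*1000).astype(np.float32)); print("tally",r)
for n,u,v,z in [("hole",434,215,.008),("tip",157,92,.1555),("root",147,66,.121),("green",208,100,.092),("red",210,178,.07),("nose",719,37,.094),("shoulder",668,50,.016),("ball",580,67,.087),("ball",580,67,.090)]:
    print(n,onz("wrist",u*.7,v*.7,z,c).round(4))
e=cv2.resize(im[20:150,40:260],(770,455),interpolation=cv2.INTER_CUBIC); cv2.imwrite("pics/cons.png",e)
E
```

```text
[ 20  97 221] [ 22  94 229] [ 14 133 174] [145 207 229] [ 83 124 174]
tally ((414.8487548828125, 172.94183349609375), (111.23554992675781, 50.7700309753418), 15.171489715576172)
hole [0.4508 0.1829 0.008 ]
tip [0.5442 0.346  0.1555]
root [0.5688 0.3723 0.121 ]
green [0.5445 0.3407 0.092 ]
red [0.4899 0.3501 0.07  ]
nose [ 0.6136 -0.0294  0.094 ]
shoulder [ 0.6151 -0.0298  0.016 ]
ball [0.5687 0.0898 0.087 ]
ball [0.568  0.0911 0.09  ]
```

View pics/cons.png

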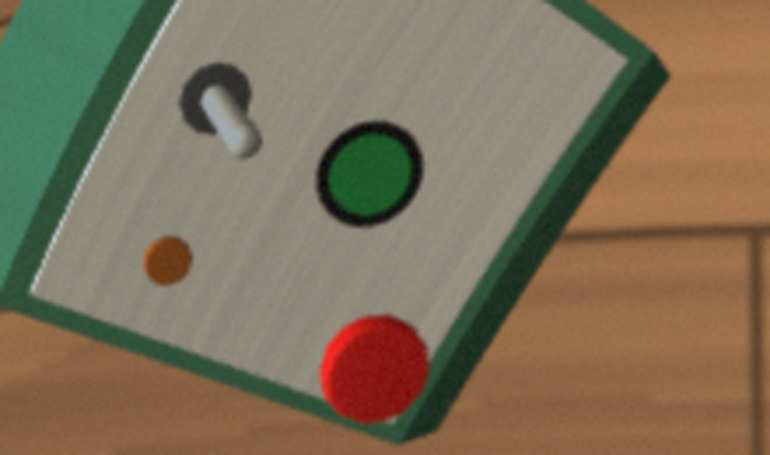

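The peg tip is at crop (245,140), its base disc at (216,98), and the front-edge corners at (648,52) and (400,440).

```bash
python3 - <<'E'
from h import *; import pickle
c=pickle.load(open("w2.pkl","rb"))
g=lambda u,v,z: onz("wrist",40+u/3.5,20+v/3.5,z,c)
tip=g(245,140,.156); root=g(216,98,.1208); a=g(648,52,.04); b=g(400,440,.04); print(tip,root,a,b,np.linalg.norm(a-b))
y=(b-a)/np.linalg.norm(b-a); x=np.array([y[1],-y[0]]); x=np.array([y[1],-y[0],0]); yaw=np.arctan2(x[1],x[0]); print("yaw",yaw)
fm=(a+b)/2; fm[2]=0
print("peg face from front edge",fm+x*(70+10.8)/1000,"tip",fm+x*(70-25)/1000)
d=root-tip; print("yaw from peg",np.arctan2(d[1],d[0]),np.hypot(d[0],d[1]))
print("green",g(370,172,.09), "expected mid y check", (g(370,172,.09)-fm)@y, (tip-fm)@y,(root-fm)@y,(tip-fm)@x,(root-fm)@x)
# side-view check
print(proj("side",tip)/.7,proj("side",root)/.7)
E
```

```text
[0.54768131 0.34560483 0.156     ] [0.5673162  0.37363457 0.1208    ] [0.58414812 0.27052166 0.04      ] [0.46392665 0.3549091  0.04      ] 0.14688240750278647
yaw 0.9587741146121491
peg face from front edge [0.57045891 0.3788492  0.        ] tip [0.54989095 0.34954734 0.        ]
yaw from peg 0.959733273113251 0.03422272676089702
green [0.54561206 0.34138797 0.09      ] expected mid y check -0.0011855323762884548 -0.0004564930500877071 -0.00042366803581719154 0.04050361122345022 0.0747263222421503
[281.56967579 163.8230819 ] [287.36315975 170.13286326]
```

Request:
{"fn": "drive_effector", "kwargs": {
  "ticks": [
    [-0.0363, 0.0512, 0, 0, 0.085],
    [0, 0, 0.05, -0.134, 0.085],
    [0, 0, 0.05, -0.134, 0.085],
    [0, 0, 0.05, 0, 0.085],
    [0, 0, 0.05, 0, 0.085],
    [0, 0, 0.03, 0, 0.085],
    [0, 0, 0.02, 0, 0.085],
    [0, 0, 0, 0, 0.085]
  ],
  "grip_n": 40
}}

```text
time_s: 4.25
tcp_pos: [0.3852, 0.1653, 0.0003]
eef_rot: [0.991, 0.133, -0.001, 0.0]
ft_force: [1.0, -0.6, 0.5]
width: 0.0851
grasp_force: 0.0
```

```bash
python3 - <<'E'
from h import *
s=ctrl.read_state(); e=np.array([.3859,.165,-.003])-s["tcp_pos"]; print(s["tcp_pos"],tooldelta(e), R.from_quat(s["eef_rot"]).as_matrix()[:2,0])
E
```

```text
[3.85154792e-01 1.65261689e-01 2.71380011e-04] [0.00065758 0.00044789 0.00326997] [0.96467817 0.26342095]
```

Request:
{"fn": "drive_effector", "kwargs": {
  "ticks": [
    [0, 0, 0.003, 0, 0.085],
    [0, 0, 0, 0, 0.03],
    [0, 0, 0, 0, 0.03],
    [0, 0, 0, 0, 0.03],
    [0, 0, 0, 0, 0.03],
    [0, 0, 0, 0, 0.03]
  ],
  "grip_n": 40
}}

```text
time_s: 5.0
tcp_pos: [0.3863, 0.1664, -0.0008]
eef_rot: [0.991, 0.134, 0.001, -0.0]
ft_force: [-1.2, -1.6, 6.2]
width: 0.0484
grasp_force: 41.4
```

Request:
{"fn": "drive_effector", "kwargs": {
  "ticks": [
    [0, 0, -0.03, 0, 0.03],
    [0, 0, -0.05, 0, 0.03],
    [0, 0, -0.06, 0, 0.03],
    [0, 0, -0.06, 0, 0.03],
    [0, 0, -0.03, 0, 0.03],
    [0, 0, 0, 0, 0.03]
  ]
}}

```text
time_s: 5.75
tcp_pos: [0.3864, 0.1665, 0.231]
eef_rot: [0.991, 0.134, 0.002, -0.0]
ft_force: [-0.1, -0.5, 0.1]
width: 0.0483
grasp_force: 41.6
```

Request:
{"fn": "drive_effector", "kwargs": {
  "ticks": [
    [0.0463, -0.0257, 0, 0, 0.03],
    [0.0463, -0.0257, 0, 0, 0.03],
    [0.0463, -0.0257, 0, 0, 0.03],
    [0, 0, 0, -0.173, 0.03],
    [0, 0, 0.01, -0.173, 0.03],
    [0, 0, 0.01, -0.173, 0.03],
    [0, 0, 0.01, -0.173, 0.03],
    [0, 0, 0, 0, 0.03],
    [0, 0, 0, 0, 0.03]
  ]
}}

```text
time_s: 6.88
tcp_pos: [0.4992, 0.2773, 0.1982]
eef_rot: [0.888, 0.46, -0.0, -0.0]
ft_force: [0.3, 0.1, -0.4]
width: 0.0485
grasp_force: 41.6
```

```bash
python3 - <<'E'
from h import *; import pickle
s=ctrl.read_state(); c=cam("wrist"); pickle.dump(c,open("w3.pkl","wb"))
im=snap("wrist","w3"); cv2.imwrite("pics/w3b.png",cv2.resize(im[:280,80:480,::-1],(800,560),interpolation=cv2.INTER_CUBIC))
print(s["tcp_pos"],R.from_quat(s["eef_rot"]).as_matrix()[:,0], proj("wrist",[.5485,.347,.1576],c),proj("wrist",[.5713,.3794,.118],c))
E
```

```text
[0.49924615 0.27732465 0.19816899] [ 5.76950304e-01  8.16779202e-01 -2.85383421e-04] [277.81851927  99.23425292] [277.35036341  43.799631  ]
```

View pics/w3b.png

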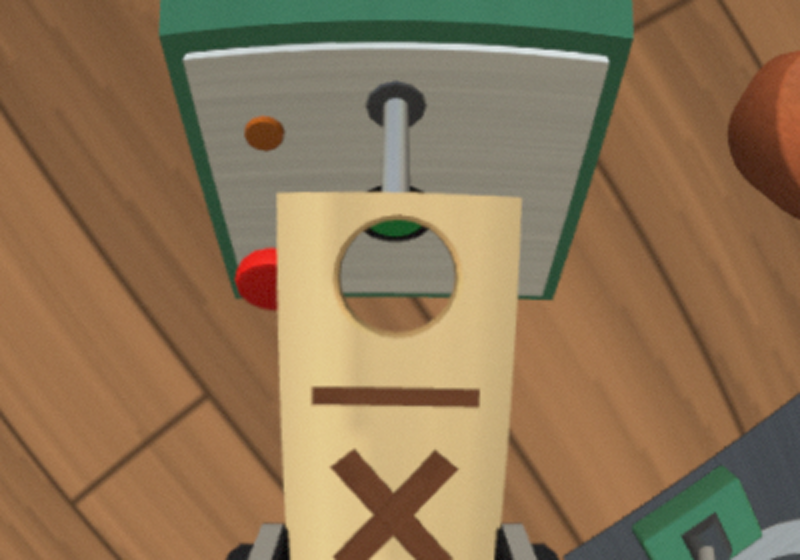

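The hole is at crop (397,276), the peg's base disc at (396,105) and the peg on the same column, so lateral alignment is good.

```bash
python3 - <<'E'
from h import *; import pickle
c=pickle.load(open("w3.pkl","rb")); T=np.array([.4992,.2773]); x=np.array([.577,.8168]); y=np.array([x[1],-x[0]])
for n,u,v,z in [("hole",397,276,.207),("base",396,104,.1208),("tipguess",396,198,.1576),("red c",266,278,.07),("frontedge",394,298,.04),("topedge",394,46,.14)]:
    p=onz("wrist",80+u/2,v/2,z,c)[:2]-T; print(n,p@x,p@y)
E
```

```text
hole 0.06809434462156554 2.5776138656882774e-05
base 0.1186923824996822 0.00039561693656963576
tipguess 0.08550967030517505 0.00015175789175055077
red c 0.05504861177797041 -0.05384886079745059
frontedge 0.04198325113074429 0.00011360522697672834
topedge 0.13421322135193328 -0.0003440419550763685
```

Request:
{"fn": "drive_effector", "kwargs": {
  "ticks": [
    [-0.004, 0, 0.027, 0, 0.03],
    [0.006, 0, 0.006, 0, 0.03],
    [0.006, 0, 0.005, 0, 0.03],
    [0, 0, 0, 0, 0.03],
    [0, 0, 0, 0, 0.03]
  ]
}}

```text
time_s: 7.55
tcp_pos: [0.5041, 0.2841, 0.1609]
eef_rot: [0.887, 0.462, 0.0, 0.0]
ft_force: [-0.2, -1.1, -1.0]
width: 0.0483
grasp_force: 41.6
```

```bash
python3 - <<'E'
from h import *; import pickle
s=ctrl.read_state(); c=cam("wrist"); pickle.dump(c,open("w4.pkl","wb"))
im=snap("wrist","w4"); cv2.imwrite("pics/w4b.png",cv2.resize(im[:200,180:380,::-1],(600,600),interpolation=cv2.INTER_CUBIC))
print(s["tcp_pos"])
E
```

```text
[0.50412566 0.28411158 0.16087903]
```

View pics/w4b.png

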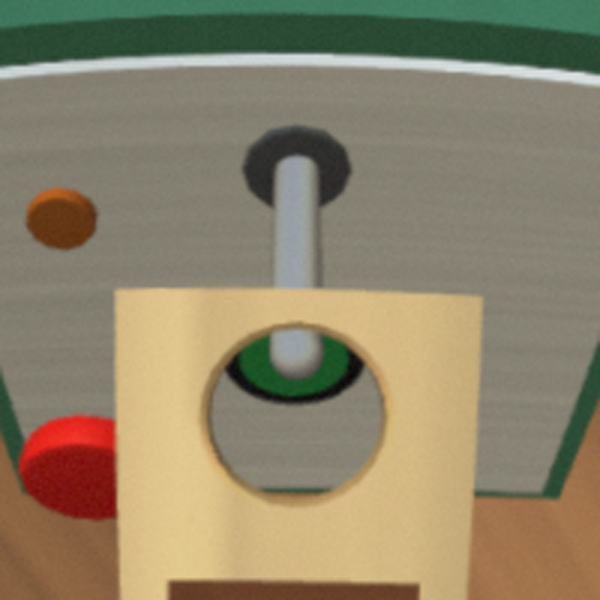

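The hole is at (297,414) and the peg tip at (297,357), visible inside it and well centred sideways.

```bash
python3 - <<'E'
from h import *; import pickle
c=pickle.load(open("w4.pkl","rb")); T=np.array([.5041,.2841]); x=np.array([.574,.8189])
for n,u,v,z in [("hole",297,414,.1697),("tipball",297,357,.1548),("base",297,167,.1208)]:
    p=onz("wrist",180+u/3,v/3,z,c)[:2]-T; print(n,p@x)
E
```

```text
hole 0.06807036439532616
tipball 0.0754351081189915
base 0.11019585384914153
```

Request:
{"fn": "drive_effector", "kwargs": {
  "ticks": [
    [-0.0033, 0, 0, 0, 0.03],
    [0.006, 0, 0.006, 0, 0.03],
    [0.006, 0, 0.006, 0, 0.03],
    [0.006, 0, 0.006, 0, 0.03],
    [0.006, 0, 0.006, 0, 0.03],
    [0.005, 0, 0.005, 0, 0.03],
    [0, 0, 0, 0, 0.03]
  ]
}}

```text
time_s: 8.48
tcp_pos: [0.5186, 0.3051, 0.1307]
eef_rot: [0.887, 0.462, -0.0, -0.0]
ft_force: [-0.1, 0.4, 0.2]
width: 0.0484
grasp_force: 41.6
```

```bash
python3 - <<'E'
from h import *
im=snap("wrist","w5"); cv2.imwrite("pics/w5b.png",cv2.resize(im[:200,180:380,::-1],(500,500),interpolation=cv2.INTER_CUBIC))
E
```

```text
(no output)
```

View pics/w5b.png

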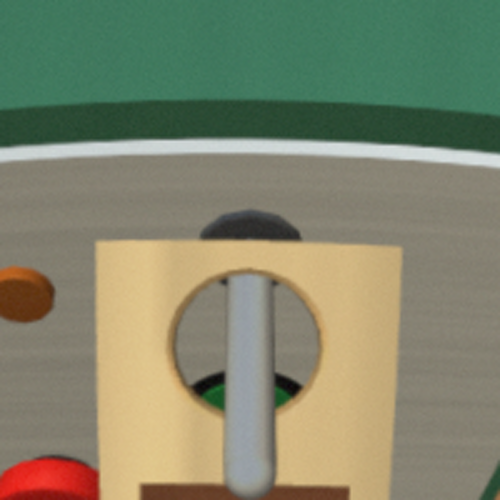

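The peg is through the hole with no contact force. Releasing and backing off.

Request:
{"fn": "drive_effector", "kwargs": {
  "ticks": [
    [0, 0, 0, 0, 0.085],
    [0, 0, 0, 0, 0.085],
    [0, 0, 0, 0, 0.085],
    [0, 0, 0, 0, 0.085],
    [-0.03, 0, -0.03, 0, 0.085],
    [-0.02, 0, -0.05, 0, 0.085],
    [0, 0, -0.04, 0, 0.085],
    [0, 0, 0, 0, 0.085],
    [0, 0, 0, 0, 0.085]
  ]
}}

```text
time_s: 9.65
tcp_pos: [0.4899, 0.264, 0.2505]
eef_rot: [0.887, 0.462, -0.0, -0.0]
ft_force: [-0.4, -0.7, -1.2]
width: 0.0849
grasp_force: 0.0
```

```bash
python3 - <<'E'
from h import *
im=snap("wrist","w6"); cv2.imwrite("pics/w6b.png",cv2.resize(im[:280,80:480,::-1],(600,420),interpolation=cv2.INTER_AREA))
E
```

```text
(no output)
```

View pics/w6b.png

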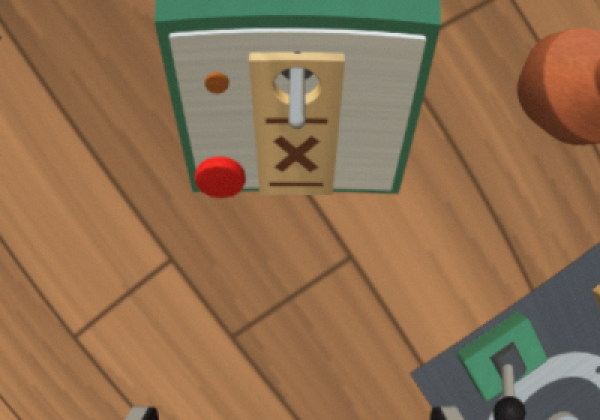

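The tally hangs flat on the console face. Now the lever: come in on its robot side with shut fingers.

Request:
{"fn": "drive_effector", "kwargs": {
  "ticks": [
    [0, 0, 0, 0.16, 0.085],
    [0, 0, 0, 0.16, 0.0],
    [0, 0, 0, 0.16, 0.0],
    [0, 0, 0, 0.16, 0.0],
    [0, 0, 0, 0.16, 0.0],
    [0, 0, 0, 0.16, 0.0],
    [0.009, 0.0563, 0, 0, 0.0],
    [0.009, 0.0563, 0, 0, 0.0],
    [0.009, 0.0563, 0, 0, 0.0],
    [0, 0, 0.057, 0, 0.0],
    [0, 0, 0.057, 0, 0.0],
    [0, 0, 0.055, 0, 0.0],
    [0, 0, 0, 0, 0]
  ]
}}

```text
time_s: 11.32
tcp_pos: [0.5143, 0.0948, 0.0777]
eef_rot: [1.0, -0.0, -0.004, 0.001]
ft_force: [-0.4, 0.9, 0.6]
width: 0.0001
grasp_force: 0.0
```

```bash
python3 - <<'E'
from h import *; import pickle
pickle.dump(cam("wrist"),open("w7.pkl","wb"));im=snap("wrist","w7"); t=snap("top","t7")
cv2.imwrite("pics/w7b.png",cv2.resize(im[:,:,::-1],(560,420)))
E
```

```text
(no output)
```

View pics/w7b.png

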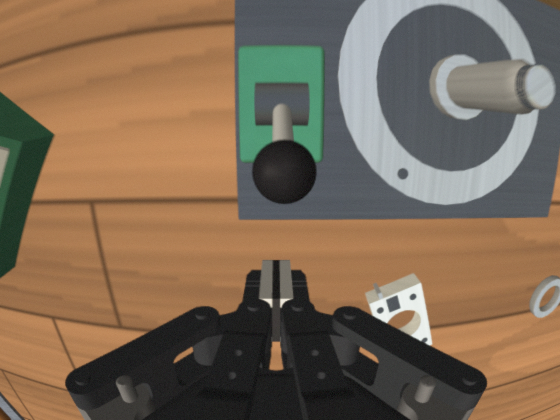

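The ball is at (284,172), about 3 mm right of the fingers' column (276). Pushing.

Request:
{"fn": "drive_effector", "kwargs": {
  "ticks": [
    [0.015, 0.003, 0, 0, 0],
    [0.015, 0, 0, 0, 0],
    [0.015, 0, 0, 0, 0],
    [0.015, 0, 0, 0, 0],
    [0.01, 0, 0, 0, 0],
    [0.01, 0, 0, 0, 0],
    [0.004, 0, 0, 0, 0],
    [0, 0, 0, 0, 0]
  ]
}}

```text
time_s: 12.42
tcp_pos: [0.6011, 0.0921, 0.0822]
eef_rot: [1.0, -0.0, -0.0, 0.0]
ft_force: [-1.0, 0.5, -0.1]
width: 0.0002
grasp_force: 0.0
```

```bash
python3 - <<'E'
from h import *; import pickle
c=cam("wrist");pickle.dump(c,open("w8.pkl","wb"));im=snap("wrist","w8")
m=(im.max(2)<45).astype(np.uint8); m[255:]=0
n,l,st,ce=cv2.connectedComponentsWithStats(m); i=1+np.argmax(st[1:,4]); print(st[i],ce[i]); print(onz("wrist",*ce[i],.087,c))
E
```

```text
[ 250  209   56   46 1675] [279.52059701 231.53970149]
[0.62539973 0.09076933 0.087     ]
```

Request:
{"fn": "drive_effector", "kwargs": {
  "ticks": [
    [0.003, 0, 0, 0, 0],
    [0, 0, 0, 0, 0]
  ]
}}

```text
time_s: 12.72
tcp_pos: [0.604, 0.0921, 0.0824]
eef_rot: [1.0, -0.0, 0.0, -0.0]
ft_force: [0.2, 1.3, -0.4]
width: 0.0003
grasp_force: 0.0
```

Request:
{"fn": "drive_effector", "kwargs": {
  "ticks": [
    [0.002, 0, 0, 0, 0],
    [0, 0, 0, 0, 0]
  ]
}}

```text
time_s: 12.98
tcp_pos: [0.606, 0.0921, 0.0823]
eef_rot: [1.0, -0.0, 0.0, 0.0]
ft_force: [-0.2, 1.2, 0.8]
width: 0.0001
grasp_force: 0.1
```

Request:
{"fn": "drive_effector", "kwargs": {
  "ticks": [
    [0.002, 0, 0, 0, 0],
    [0, 0, 0, 0, 0]
  ]
}}

```text
time_s: 13.22
tcp_pos: [0.6069, 0.0921, 0.0821]
eef_rot: [1.0, -0.0, -0.002, 0.0]
ft_force: [-11.8, -0.3, 3.3]
width: 0.0002
grasp_force: 6.1
```

Lever is against its stop (12 N). Now hover so one wrist picture shows the spindle, collars and cutter.

Request:
{"fn": "drive_effector", "kwargs": {
  "ticks": [
    [-0.02, 0, 0, 0, 0],
    [0, 0, -0.055, 0, 0.085],
    [0, 0, -0.055, 0, 0.085],
    [-0.02, 0.03, -0.055, 0, 0.085],
    [-0.02, 0.05, 0, 0, 0.085],
    [-0.01, 0.055, 0, 0, 0.085],
    [0, 0, 0, 0, 0.085],
    [0, 0, 0, 0, 0.085]
  ]
}}

```text
time_s: 14.22
tcp_pos: [0.5391, -0.0413, 0.2447]
eef_rot: [1.0, -0.0, 0.0, -0.0]
ft_force: [0.6, 0.3, 0.3]
width: 0.085
grasp_force: 0.0
```

```bash
python3 - <<'E'
from h import *; import pickle
s=ctrl.read_state();c=cam("wrist");pickle.dump(c,open("w9.pkl","wb"));im=snap("wrist","w9")
cv2.imwrite("pics/w9b.png",cv2.resize(im[:,:,::-1],(800,600),interpolation=cv2.INTER_CUBIC)); print(s["tcp_pos"],-c[1].T@c[2])
E
```

```text
[ 0.53906245 -0.04131229  0.24471086] [ 0.61882133 -0.04089189  0.38790301]
```

View pics/w9b.png

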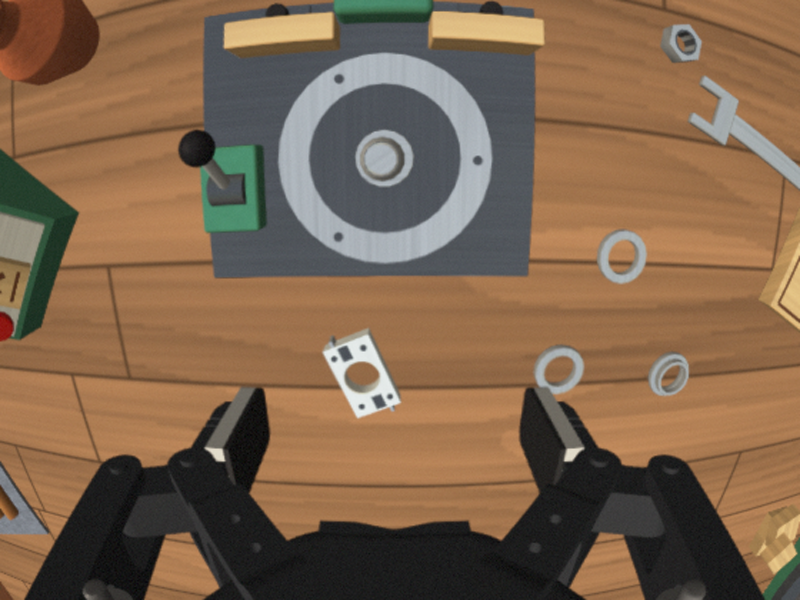

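Spindle nose is at (382,157), table ring centred at (385,158), collars (622,256) and (559,369), clamp (669,374), cutter (361,374).

```bash
cat >> h.py <<'E'
def fit(im,c,u,v,z,lo,hi,r=40):
    """rings: low-saturation blob near (u,v) native px; circle through outer contour cast on plane z"""
    h=cv2.cvtColor(im,cv2.COLOR_RGB2HSV); m=((h[:,:,1]<60)&(h[:,:,2]>lo)&(h[:,:,2]<=hi)).astype(np.uint8)
    q=np.zeros_like(m); cv2.circle(q,(int(u),int(v)),r,1,-1); m&=q
    cs,_=cv2.findContours(m,cv2.RETR_EXTERNAL,cv2.CHAIN_APPROX_NONE); k=max(cs,key=cv2.contourArea)[:,0]
    W=np.array([onz("wrist",*p,z,c)[:2] for p in k]); (x,y),rr=cv2.minEnclosingCircle((W*1000).astype(np.float32))
    e=cv2.fitEllipse((W*1000).astype(np.float32)); return (round(x,1),round(y,1),round(rr,1)),np.round(e[0],1),np.round(e[1],1)
E
python3 - <<'E'
from h import *; import pickle
im=cv2.imread("pics/w9.png")[:,:,::-1].copy(); c=pickle.load(open("w9.pkl","rb"))
print(cam("wrist")[0][0,0])
print("ring",fit(im,c,269,110,.004,120,255,90)); 
print("nose man",onz("wrist",382*.7,157*.7,.094,c),"ring man",onz("wrist",385*.7,158*.7,.004,c),"shoulder",onz("wrist",384*.7,158*.7,.016,c))
print("A",fit(im,c,622*.7,256*.7,.005,100,255,25)); print("B",fit(im,c,559*.7,369*.7,.005,100,255,22)); print("clamp",fit(im,c,669*.7,374*.7,.006,100,255,22)); print("cutter",onz("wrist",361*.7,376*.7,.016,c))
im=cv2.imread("pics/w1.png")[:,:,::-1].copy(); c=pickle.load(open("w1.pkl","rb"))
print("A",fit(im,c,400*.7,112*.7,.005,100,255,30)); print("B",fit(im,c,338*.7,251*.7,.005,100,255,30)); print("clamp",fit(im,c,498*.7,267*.7,.006,100,255,30)); print("cutter",onz("wrist",131*.7,258*.7,.016,c))
E
```

```text
325.19226210127806
ring ((615.5, -32.9, 88.9), array([615.7, -33. ]), array([176.1, 176.2]))
nose man [ 0.61685262 -0.03357252  0.094     ] ring man [ 0.61541041 -0.03376892  0.004     ] shoulder [ 0.61552079 -0.03320353  0.016     ]
A ((536.8, -250.1, 26.7), array([ 536.5, -249.7]), array([48.8, 52.1]))
B ((420.8, -196.6, 29.2), array([ 422.5, -198.6]), array([50.5, 55.2]))
clamp ((413.0, -331.8, 28.7), array([ 412.4, -330.8]), array([47.7, 55.8]))
cutter [ 0.42595487 -0.01129634  0.016     ]
A ((536.2, -250.8, 25.0), array([ 536.3, -250.8]), array([49. , 49.1]))
B ((423.5, -199.8, 25.4), array([ 423.4, -199.9]), array([49.1, 49.6]))
clamp ((411.7, -332.5, 25.4), array([ 411.6, -332.3]), array([48.6, 49.7]))
cutter [ 0.42401727 -0.01412883  0.016     ]
```

Request:
{"fn": "drive_effector", "kwargs": {
  "ticks": [
    [0, 0.0523, 0.02, 0, 0.085],
    [0, 0.0523, 0.02, 0, 0.085],
    [0, 0.0523, 0.02, 0, 0.085],
    [-0.0026, 0.0523, 0.03, 0, 0.085],
    [-0.04, 0, 0, 0, 0.085],
    [0, 0, 0, 0, 0.085],
    [0, 0, 0, 0, 0.085]
  ]
}}

```text
time_s: 15.15
tcp_pos: [0.4972, -0.2499, 0.155]
eef_rot: [1.0, 0.0, 0.0, 0.0]
ft_force: [0.1, 0.7, 0.9]
width: 0.0852
grasp_force: 0.0
```

```bash
cat > look.py <<'E'
import sys; from h import *
x,y,z=map(float,sys.argv[1:4]); s=ctrl.read_state(); c=cam("wrist"); im=snap("wrist","l%d"%(s["time_s"]*100))
p=proj("wrist",[x,y,z],c); f=fit(im,c,*p,z,100,255,int(sys.argv[4]) if len(sys.argv)>4 else 50); print(p,f,s["tcp_pos"].round(4))
print("tool delta",tooldelta(np.r_[f[0][:2],0]/1000-s["tcp_pos"]).round(4))
E
python3 look.py .5365 -.2505 .007
```

```text
[276.7829817  152.63160809] ((520.4, -221.0, 25.0), array([ 522.3, -224.4]), array([37.8, 45.5])) [ 0.4972 -0.2499  0.155 ]
tool delta [ 0.0231 -0.0289  0.155 ]
```

```bash
ls pics | grep ^l
```

```text
l1515.png
```

View pics/l1515.png

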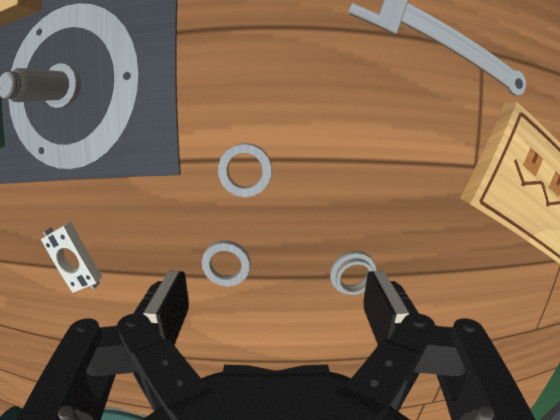

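Collar A has been knocked aside: it now sits at (245,170). Re-measuring.

```bash
python3 look.py .520 -.221 .007 50
```

```text
[244.43361068 170.74830342] ((520.3, -220.7, 25.1), array([ 520.3, -220.9]), array([48.8, 49.3])) [ 0.4973 -0.2499  0.155 ]
tool delta [ 0.023  -0.0292  0.155 ]
```

Request:
{"fn": "drive_effector", "kwargs": {
  "ticks": [
    [0.023, -0.0292, 0.03, 0, 0.085],
    [0, 0, 0.05, 0, 0.085],
    [0, 0, 0.05, 0, 0.085],
    [0, 0, 0.02, 0, 0.085],
    [0, 0, 0.007, 0, 0.085],
    [0, 0, 0, 0, 0.085],
    [0, 0, 0, 0, 0.03],
    [0, 0, 0, 0, 0.03],
    [0, 0, 0, 0, 0.03],
    [0, 0, 0, 0, 0.03],
    [0, 0, 0, 0, 0.03],
    [0, 0, -0.02, 0, 0.03],
    [0, 0, -0.05, 0, 0.03],
    [0, 0, -0.05, 0, 0.03],
    [0, 0, -0.05, 0, 0.03],
    [0, 0, 0, 0, 0.03]
  ],
  "grip_n": 50
}}

```text
time_s: 17.25
tcp_pos: [0.5206, -0.2221, 0.1734]
eef_rot: [1.0, -0.0, 0.003, 0.002]
ft_force: [-0.6, -0.2, -2.2]
width: 0.0474
grasp_force: 51.8
```

```bash
python3 look.py .5203 -.2221 .180 55
```

```text
[276.71566582 280.0037152 ] ((520.5, -221.2, 26.6), array([ 520. , -221.3]), array([49.2, 52. ])) [ 0.5206 -0.2221  0.1734]
tool delta [-0.0008 -0.0012  0.1734]
```

```bash
python3 - <<'E'
import cv2,glob
f=sorted(glob.glob("pics/l*.png"))[-1]; im=cv2.imread(f); cv2.imwrite("pics/g1.png",cv2.resize(im[150:400,130:430],(600,500),interpolation=cv2.INTER_CUBIC))
E
```

```text
(no output)
```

View pics/g1.png

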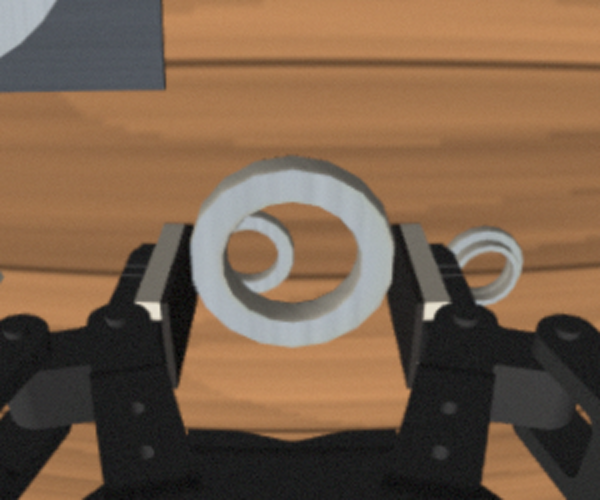

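Request:
{"fn": "drive_effector", "kwargs": {
  "ticks": [
    [0.024, -0.0472, 0, 0, 0.03],
    [0.024, -0.0472, 0, 0, 0.03],
    [0.024, -0.0472, 0, 0, 0.03],
    [0.024, -0.0472, 0, 0, 0.03],
    [0, 0, 0.04, 0, 0.03],
    [0, 0, 0.028, 0, 0.03],
    [0, 0, 0, 0, 0.03],
    [0, 0, 0, 0, 0.03]
  ]
}}

```text
time_s: 18.3
tcp_pos: [0.6155, -0.0328, 0.1006]
eef_rot: [1.0, -0.0, 0.0, 0.0]
ft_force: [0.5, 0.4, -0.0]
width: 0.0476
grasp_force: 51.8
```

```bash
python3 - <<'E'
from h import *; import pickle
s=ctrl.read_state();c=cam("wrist"); im=snap("wrist","s1"); pickle.dump(c,open("s1.pkl","wb"))
cv2.imwrite("pics/s1b.png",cv2.resize(im[180:360,170:390,::-1],(660,540),interpolation=cv2.INTER_CUBIC)); print(s["tcp_pos"], s["width"],s["grasp_force"])
E
```

```text
[ 0.6155417  -0.03278063  0.10057523] 0.04764978269291544 51.83599412441254
```

View pics/s1b.png

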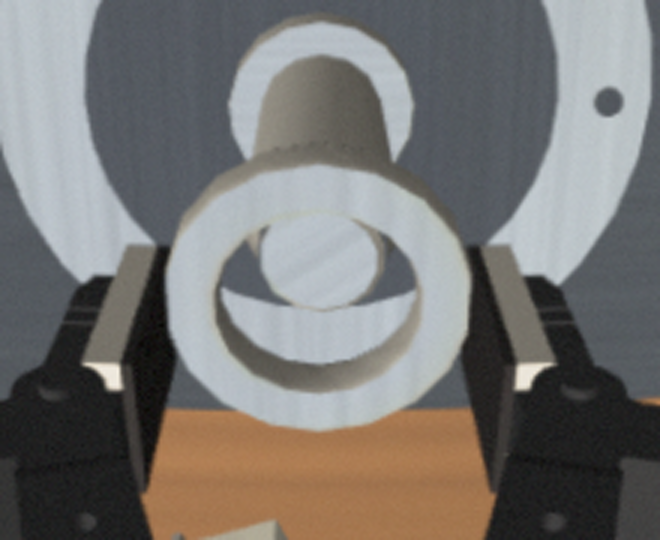

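```bash
python3 - <<'E'
from h import *; import pickle
c=pickle.load(open("s1.pkl","rb")); g=lambda u,v,z: onz("wrist",170+u/3,180+v/3,z,c)[:2].round(4)
print("nose",g(321.5,259,.094),"front/back",g(321,209,.094),g(321,309,.094))
for z in(.109,.111,.113): print("outer",z,g(318,166,z),g(318,430,z),"L/R",g(166,290,z),g(470,290,z),"bore far/near",g(318,211,z),g(318,366,z))
E
```

```text
nose [ 0.6158 -0.0331] front/back [ 0.6254 -0.033 ] [ 0.6057 -0.0331]
outer 0.109 [ 0.6395 -0.0325] [ 0.59   -0.0325] L/R [ 0.6179 -0.0083] [ 0.6179 -0.0567] bore far/near [ 0.6321 -0.0325] [ 0.6036 -0.0325]
outer 0.111 [ 0.6403 -0.0325] [ 0.5916 -0.0325] L/R [ 0.6191 -0.0086] [ 0.619  -0.0564] bore far/near [ 0.633  -0.0325] [ 0.605  -0.0325]
outer 0.113 [ 0.6412 -0.0325] [ 0.5932 -0.0325] L/R [ 0.6202 -0.009 ] [ 0.6202 -0.056 ] bore far/near [ 0.6339 -0.0325] [ 0.6063 -0.0325]
```

Request:
{"fn": "drive_effector", "kwargs": {
  "ticks": [
    [0.001, 0.0006, 0, 0, 0.03],
    [0, 0, 0.01, 0, 0.03],
    [0, 0, 0.01, 0, 0.03],
    [0, 0, 0.01, 0, 0.03],
    [0, 0, 0.01, 0, 0.03],
    [0, 0, 0, 0, 0.03]
  ]
}}

```text
time_s: 19.1
tcp_pos: [0.6158, -0.0332, 0.0584]
eef_rot: [1.0, -0.0, -0.001, -0.0]
ft_force: [0.3, 0.3, -1.5]
width: 0.0474
grasp_force: 51.8
```

Request:
{"fn": "drive_effector", "kwargs": {
  "ticks": [
    [0, 0, 0.012, 0, 0.03],
    [0, 0, 0.012, 0, 0.03],
    [0, 0, 0.01, 0, 0.03],
    [0, 0, 0.005, 0, 0.03],
    [0, 0, 0, 0, 0.03]
  ]
}}

```text
time_s: 19.73
tcp_pos: [0.6165, -0.0333, 0.0213]
eef_rot: [1.0, -0.0, 0.0, 0.0]
ft_force: [-6.1, 0.2, 9.7]
width: 0.0476
grasp_force: 51.8
```

Request:
{"fn": "drive_effector", "kwargs": {
  "ticks": [
    [0, 0, 0, 0, 0.06],
    [0, 0, 0, 0, 0.07],
    [0, 0, 0, 0, 0.085],
    [0, 0, 0, 0, 0.085],
    [0, 0, -0.03, 0, 0.085],
    [0, 0, -0.06, 0, 0.085],
    [0, 0, -0.06, 0, 0.085],
    [-0.05, 0, -0.06, 0, 0.085],
    [-0.05, 0.04, 0, 0, 0.085],
    [-0.05, 0.055, 0, 0, 0.085],
    [-0.04, 0.055, 0.02, 0, 0.085],
    [0, 0, 0, 0, 0.085],
    [0, 0, 0, 0, 0.085]
  ]
}}

```text
time_s: 21.35
tcp_pos: [0.4505, -0.1671, 0.2014]
eef_rot: [1.0, -0.001, 0.001, 0.0]
ft_force: [0.7, 0.5, 0.2]
width: 0.0851
grasp_force: 0.0
```

```bash
python3 look.py .4235 -.1997 .007; ls -t pics | head -1
```

```text
[305.88477858 207.37633012] ((425.1, -198.7, 25.5), array([ 424.9, -198.5]), array([48.8, 49.9])) [ 0.4505 -0.1671  0.2014]
tool delta [-0.0256  0.0316  0.2014]
l2135.png
```

Collar 2 is at (0.425,-0.199). I have used up the picture allowance, so I continue on numbers only.

Request:
{"fn": "drive_effector", "kwargs": {
  "ticks": [
    [-0.026, 0.032, 0.03, 0, 0.085],
    [0, 0, 0.05, 0, 0.085],
    [0, 0, 0.05, 0, 0.085],
    [0, 0, 0.05, 0, 0.085],
    [0, 0, 0.018, 0, 0.085],
    [0, 0, 0.005, 0, 0.085],
    [0, 0, 0, 0, 0.085],
    [0, 0, 0, 0, 0.03],
    [0, 0, 0, 0, 0.03],
    [0, 0, 0, 0, 0.03],
    [0, 0, 0, 0, 0.03],
    [0, 0, 0, 0, 0.03]
  ],
  "grip_n": 50
}}

```text
time_s: 22.9
tcp_pos: [0.4247, -0.1993, -0.0005]
eef_rot: [1.0, -0.0, 0.001, 0.0]
ft_force: [-5.5, 3.8, 15.1]
width: 0.0479
grasp_force: 48.9
```

Request:
{"fn": "drive_effector", "kwargs": {
  "ticks": [
    [0, 0, -0.02, 0, 0.03],
    [0, 0, -0.05, 0, 0.03],
    [0, 0, -0.05, 0, 0.03],
    [0, 0, -0.05, 0, 0.03],
    [0, 0, 0, 0, 0.03]
  ]
}}

```text
time_s: 23.52
tcp_pos: [0.4254, -0.1997, 0.1724]
eef_rot: [1.0, -0.0, 0.003, 0.002]
ft_force: [-0.8, 0.1, -1.1]
width: 0.0476
grasp_force: 51.8
```

```bash
python3 look.py .4245 -.1991 .180 55
```

```text
[275.44769681 282.11584169] ((425.5, -199.2, 26.4), array([ 424.9, -198.9]), array([48.6, 51.5])) [ 0.4254 -0.1997  0.1724]
tool delta [-0.0004 -0.0007  0.1724]
```

Request:
{"fn": "drive_effector", "kwargs": {
  "ticks": [
    [0.038, -0.0333, 0, 0, 0.03],
    [0.038, -0.0333, 0, 0, 0.03],
    [0.038, -0.0333, 0, 0, 0.03],
    [0.038, -0.0333, 0, 0, 0.03],
    [0.0386, -0.0333, 0, 0, 0.03],
    [0, 0, 0.03, 0, 0.03],
    [0, 0, 0.03, 0, 0.03],
    [0, 0, 0, 0, 0.03],
    [0, 0, 0, 0, 0.03]
  ]
}}

```text
time_s: 24.7
tcp_pos: [0.6149, -0.0326, 0.1086]
eef_rot: [1.0, -0.0, 0.0, 0.0]
ft_force: [0.4, 0.6, -0.0]
width: 0.0476
grasp_force: 51.9
```

```bash
python3 - <<'E'
from h import *
s=ctrl.read_state(); print(s["tcp_pos"],tooldelta(np.array([.6162,-.0333,.05])-s["tcp_pos"]).round(4))
E
```

```text
[ 0.61487943 -0.0326458   0.10857339] [0.0013 0.0007 0.0586]
```

Request:
{"fn": "drive_effector", "kwargs": {
  "ticks": [
    [0.0013, 0.0007, 0, 0, 0.03],
    [0, 0, 0.01, 0, 0.03],
    [0, 0, 0.012, 0, 0.03],
    [0, 0, 0.012, 0, 0.03],
    [0, 0, 0.012, 0, 0.03],
    [0, 0, 0, 0, 0.03]
  ]
}}

```text
time_s: 25.45
tcp_pos: [0.6155, -0.0332, 0.0605]
eef_rot: [1.0, -0.0, -0.001, -0.0]
ft_force: [0.9, -0.3, -1.9]
width: 0.0476
grasp_force: 51.8
```

Request:
{"fn": "drive_effector", "kwargs": {
  "ticks": [
    [0, 0, 0.012, 0, 0.03],
    [0, 0, 0.01, 0, 0.03],
    [0, 0, 0.005, 0, 0.03],
    [0, 0, 0, 0, 0.03]
  ]
}}

```text
time_s: 25.95
tcp_pos: [0.6159, -0.0332, 0.0345]
eef_rot: [1.0, -0.0, -0.0, -0.0]
ft_force: [0.9, 0.1, -1.0]
width: 0.0477
grasp_force: 51.8
```

Request:
{"fn": "drive_effector", "kwargs": {
  "ticks": [
    [0, 0, 0.003, 0, 0.03],
    [0, 0, 0, 0, 0.03]
  ]
}}

```text
time_s: 26.2
tcp_pos: [0.6161, -0.0332, 0.032]
eef_rot: [1.0, -0.0, 0.0, 0.0]
ft_force: [1.4, 1.0, -0.3]
width: 0.0475
grasp_force: 51.8
```

Request:
{"fn": "drive_effector", "kwargs": {
  "ticks": [
    [0, 0, 0.002, 0, 0.03],
    [0, 0, 0, 0, 0.03]
  ]
}}

```text
time_s: 26.45
tcp_pos: [0.616, -0.0332, 0.0298]
eef_rot: [1.0, -0.0, -0.0, -0.0]
ft_force: [0.2, 0.6, -0.9]
width: 0.0477
grasp_force: 51.8
```

Request:
{"fn": "drive_effector", "kwargs": {
  "ticks": [
    [0, 0, 0, 0, 0.06],
    [0, 0, 0, 0, 0.07],
    [0, 0, 0, 0, 0.085],
    [0, 0, 0, 0, 0.085],
    [0, 0, -0.03, 0, 0.085],
    [0, 0, -0.06, 0, 0.085],
    [0, 0, -0.06, 0, 0.085],
    [-0.05, 0, -0.03, 0, 0.085],
    [-0.05, 0, 0, 0, 0.085],
    [-0.05, 0, 0, 0, 0.085],
    [-0.05, -0.02, 0, 0, 0.085],
    [0, 0, 0, 0, 0.085],
    [0, 0, 0, 0, 0.085]
  ]
}}

```text
time_s: 28.08
tcp_pos: [0.4165, -0.0132, 0.2103]
eef_rot: [1.0, 0.0, 0.001, 0.0]
ft_force: [1.1, 0.2, 0.1]
width: 0.0853
grasp_force: 0.0
```

```bash
cat > cut.py <<'E'
from h import *; import sys
s=ctrl.read_state();c=cam("wrist"); im=snap("wrist","c%d"%(s["time_s"]*100)); zt=float(sys.argv[3])
p=proj("wrist",[float(sys.argv[1]),float(sys.argv[2]),zt],c)
h=cv2.cvtColor(im,cv2.COLOR_RGB2HSV); m=((h[:,:,1]<45)&(h[:,:,2]>185)).astype(np.uint8); q=np.zeros_like(m); cv2.circle(q,tuple(int(v) for v in p),75,1,-1); m&=q
cs,_=cv2.findContours(m,cv2.RETR_EXTERNAL,cv2.CHAIN_APPROX_NONE); k=max(cs,key=cv2.contourArea)[:,0]
W=np.array([onz("wrist",*v,zt,c)[:2] for v in k]); r=cv2.minAreaRect((W*1000).astype(np.float32)); print(p,cv2.contourArea(k),r,s["tcp_pos"])
cs,hi=cv2.findContours(m,cv2.RETR_CCOMP,cv2.CHAIN_APPROX_NONE)
for i,k in enumerate(cs):
    if hi[0][i][3]>=0 and cv2.contourArea(k)>100:
        W=np.array([onz("wrist",*v,zt,c)[:2] for v in k[:,0]]); print("hole",cv2.fitEllipse((W*1000).astype(np.float32)))
print("delta",tooldelta(np.r_[np.array(r[0])/1000,0]-s["tcp_pos"]).round(4))
E
python3 cut.py .425 -.0125 .016
```

```text
[275.32019844 175.42737199] 2732.0 ((424.6197509765625, -12.003353118896484), (74.90096282958984, 44.23145294189453), 22.59398078918457) [ 0.41645043 -0.01323219  0.21033744]
hole ((400.2767639160156, -26.435138702392578), (13.240535736083984, 17.714977264404297), 113.51829528808594)
hole ((425.01629638671875, -11.327619552612305), (33.40896224975586, 33.84885787963867), 31.741321563720703)
hole ((448.85089111328125, 2.358957290649414), (12.70632266998291, 17.994535446166992), 112.2716064453125)
delta [ 0.0082 -0.0012  0.2103]
```

Request:
{"fn": "drive_effector", "kwargs": {
  "ticks": [
    [0.0083, -0.0015, 0.03, 0, 0.085],
    [0, 0, 0.04, -0.131, 0.085],
    [0, 0, 0.04, -0.131, 0.085],
    [0, 0, 0.04, -0.132, 0.085],
    [0, 0, 0.03, 0, 0.085],
    [0, 0, 0.02, 0, 0.085],
    [0, 0, 0.009, 0, 0.085],
    [0, 0, 0, 0, 0.085],
    [0, 0, 0, 0, 0.03],
    [0, 0, 0, 0, 0.03],
    [0, 0, 0, 0, 0.03],
    [0, 0, 0, 0, 0.03],
    [0, 0, 0, 0, 0.03]
  ],
  "grip_n": 80
}}

```text
time_s: 29.75
tcp_pos: [0.4251, -0.0117, 0.0021]
eef_rot: [0.981, 0.196, 0.001, 0.0]
ft_force: [-2.2, 0.8, 8.9]
width: 0.042
grasp_force: 82.5
```

Request:
{"fn": "drive_effector", "kwargs": {
  "ticks": [
    [0, 0, -0.02, 0, 0.03],
    [0, 0, -0.05, 0, 0.03],
    [0, 0, -0.05, 0, 0.03],
    [0, 0, -0.05, 0.131, 0.03],
    [0, 0, 0, 0.131, 0.03],
    [0, 0, 0, 0.132, 0.03],
    [0, 0, 0, 0, 0.03]
  ]
}}

```text
time_s: 30.62
tcp_pos: [0.4243, -0.0117, 0.1711]
eef_rot: [1.0, 0.0, 0.0, 0.0]
ft_force: [0.5, 0.2, -2.1]
width: 0.0421
grasp_force: 82.0
```

```bash
python3 cut.py .4248 -.0117 .190
```

```text
[276.78112303 292.31836031] 10410.5 ((425.4373779296875, -11.24625015258789), (42.62136459350586, 69.5530776977539), 89.9634780883789) [ 0.42430036 -0.01166097  0.17106573]
hole ((400.3221130371094, -26.254987716674805), (6.442955017089844, 7.389450550079346), 97.62972259521484)
hole ((400.3039855957031, 1.3808884620666504), (6.398437023162842, 7.38268518447876), 77.96895599365234)
hole ((399.4757995605469, -15.103857040405273), (11.879456520080566, 17.256099700927734), 89.98263549804688)
hole ((427.2868347167969, -10.54826831817627), (31.457611083984375, 32.11900329589844), 35.041934967041016)
hole ((452.5584411621094, -23.7413272857666), (6.4670610427856445, 6.758676052093506), 115.76403045654297)
delta [ 0.0011 -0.0004  0.1711]
```

```bash
sed -i 's/,75,1,-1/,130,1,-1/' cut.py; python3 cut.py .4255 -.0117 .1865
```

```text
[276.76690456 287.07283391] 12451.5 ((424.370849609375, -11.237506866455078), (73.67515563964844, 43.83670425415039), 0.1663355529308319) [ 0.42430467 -0.01167159  0.17103124]
hole ((397.4697570800781, -26.735658645629883), (6.64412784576416, 7.530117511749268), 89.23125457763672)
hole ((397.4505920410156, 1.6513417959213257), (6.4528303146362305, 7.581012725830078), 73.99932098388672)
hole ((396.6388244628906, -15.266891479492188), (12.191420555114746, 17.794151306152344), 90.31046295166016)
hole ((425.1861877441406, -10.538166046142578), (32.2818489074707, 33.03445816040039), 33.4294548034668)
hole ((451.1802673339844, -24.027660369873047), (6.644136428833008, 6.94411563873291), 115.85881042480469)
hole ((451.130126953125, 4.279391288757324), (6.498929500579834, 6.91477632522583), 74.16832733154297)
hole ((452.1788330078125, -7.18596887588501), (12.252525329589844, 17.2413330078125), 89.64488983154297)
delta [ 1.00e-04 -4.00e-04  1.71e-01]
```

Request:
{"fn": "drive_effector", "kwargs": {
  "ticks": [
    [0.048, 0.0054, 0, 0, 0.03],
    [0.048, 0.0054, 0, 0, 0.03],
    [0.048, 0.0054, 0, 0, 0.03],
    [0.048, 0.0054, 0, 0, 0.03],
    [0, 0, 0.03, 0, 0.03],
    [0, 0, 0.03, 0, 0.03],
    [0, 0, 0, 0, 0.03],
    [0, 0, 0, 0, 0.03]
  ]
}}

```text
time_s: 31.72
tcp_pos: [0.6168, -0.0333, 0.1123]
eef_rot: [1.0, 0.0, 0.001, 0.0]
ft_force: [0.7, -0.3, -2.2]
width: 0.0419
grasp_force: 81.8
```

```bash
python3 - <<'E'
from h import *
s=ctrl.read_state(); print(s["tcp_pos"],tooldelta(np.array([.6160,-.0333,.05])-s["tcp_pos"]).round(4))
E
```

```text
[ 0.61678899 -0.03333551  0.11229625] [-0.0009 -0.      0.0623]
```

Request:
{"fn": "drive_effector", "kwargs": {
  "ticks": [
    [-0.0008, 0, 0, 0, 0.03],
    [0, 0, 0.01, 0, 0.03],
    [0, 0, 0.012, 0, 0.03],
    [0, 0, 0.012, 0, 0.03],
    [0, 0, 0.012, 0, 0.03],
    [0, 0, 0, 0, 0.03]
  ]
}}

```text
time_s: 32.48
tcp_pos: [0.6152, -0.0333, 0.0636]
eef_rot: [1.0, -0.0, -0.001, -0.0]
ft_force: [-0.2, -0.5, -2.0]
width: 0.042
grasp_force: 81.9
```

Request:
{"fn": "drive_effector", "kwargs": {
  "ticks": [
    [0, 0, 0.012, 0, 0.03],
    [0, 0, 0.01, 0, 0.03],
    [0, 0, 0, 0, 0.03]
  ]
}}

```text
time_s: 32.85
tcp_pos: [0.6152, -0.0333, 0.0419]
eef_rot: [1.0, -0.0, -0.001, -0.0]
ft_force: [0.4, -0.6, -1.8]
width: 0.0419
grasp_force: 81.9
```

Request:
{"fn": "drive_effector", "kwargs": {
  "ticks": [
    [0, 0, 0.002, 0, 0.03],
    [0, 0, 0, 0, 0.03]
  ]
}}

```text
time_s: 33.1
tcp_pos: [0.6156, -0.0333, 0.0411]
eef_rot: [1.0, -0.0, 0.0, -0.0]
ft_force: [0.2, 0.3, -2.7]
width: 0.0418
grasp_force: 81.9
```

Request:
{"fn": "drive_effector", "kwargs": {
  "ticks": [
    [0, 0, 0.001, 0, 0.03],
    [0, 0, 0, 0, 0.03]
  ]
}}

```text
time_s: 33.35
tcp_pos: [0.6156, -0.0333, 0.0401]
eef_rot: [1.0, -0.0, 0.0, 0.0]
ft_force: [-0.1, -0.0, -2.4]
width: 0.0419
grasp_force: 81.9
```

Request:
{"fn": "drive_effector", "kwargs": {
  "ticks": [
    [0, 0, 0.001, 0, 0.03],
    [0, 0, 0, 0, 0.03]
  ]
}}

```text
time_s: 33.6
tcp_pos: [0.6156, -0.0333, 0.0389]
eef_rot: [1.0, -0.0, -0.0, -0.0]
ft_force: [0.1, 0.5, -2.6]
width: 0.0418
grasp_force: 81.9
```

Request:
{"fn": "drive_effector", "kwargs": {
  "ticks": [
    [0, 0, 0, 0, 0.06],
    [0, 0, 0, 0, 0.07],
    [0, 0, 0, 0, 0.085],
    [0, 0, 0, 0, 0.085],
    [0, 0, -0.03, 0, 0.085],
    [0, 0, -0.06, 0, 0.085],
    [0, 0, -0.06, 0, 0.085],
    [-0.036, 0.048, -0.01, 0, 0.085],
    [-0.036, 0.048, 0, 0, 0.085],
    [-0.036, 0.048, 0, 0, 0.085],
    [-0.036, 0.048, 0, 0, 0.085],
    [-0.036, 0.048, 0, 0, 0.085],
    [-0.036, 0.04, 0, 0, 0.085],
    [0, 0, 0, 0, 0.085],
    [0, 0, 0, 0, 0.085]
  ]
}}

```text
time_s: 35.48
tcp_pos: [0.3997, -0.3132, 0.1991]
eef_rot: [1.0, -0.0, 0.0, -0.0]
ft_force: [0.0, 0.7, -0.2]
width: 0.0854
grasp_force: 0.0
```

```bash
python3 look.py .4117 -.3324 .006; sed -i 's/185/150/' cut.py;  python3 look.py .4117 -.3324 .016
```

```text
[294.3047737  172.34171756] ((412.7, -330.3, 25.0), array([ 412.7, -330.2]), array([48.8, 49. ])) [ 0.3997 -0.3132  0.1991]
tool delta [0.013  0.0172 0.1991]
[295.24663688 174.61161035] ((414.6, -329.8, 24.2), array([ 414.6, -329.9]), array([47.3, 47.4])) [ 0.4    -0.3127  0.199 ]
tool delta [0.0145 0.0171 0.199 ]
```

Request:
{"fn": "drive_effector", "kwargs": {
  "ticks": [
    [0.0126, 0.0178, 0.03, 0, 0.085],
    [0, 0, 0.05, 0, 0.085],
    [0, 0, 0.05, 0, 0.085],
    [0, 0, 0.05, 0, 0.085],
    [0, 0, 0.015, 0, 0.085],
    [0, 0, 0.006, 0, 0.085],
    [0, 0, 0, 0, 0.085],
    [0, 0, 0, 0, 0.03],
    [0, 0, 0, 0, 0.03],
    [0, 0, 0, 0, 0.03],
    [0, 0, 0, 0, 0.03],
    [0, 0, 0, 0, 0.03]
  ],
  "grip_n": 60
}}

```text
time_s: 37.08
tcp_pos: [0.4126, -0.3316, -0.0003]
eef_rot: [1.0, -0.0, 0.001, 0.0]
ft_force: [-6.0, 4.3, 16.5]
width: 0.0466
grasp_force: 59.0
```

Request:
{"fn": "drive_effector", "kwargs": {
  "ticks": [
    [0, 0, -0.02, 0, 0.03],
    [0, 0, -0.05, 0, 0.03],
    [0, 0, -0.05, 0, 0.03],
    [0, 0, -0.05, 0, 0.03],
    [0, 0, 0, 0, 0.03]
  ]
}}

```text
time_s: 37.7
tcp_pos: [0.4132, -0.332, 0.1735]
eef_rot: [1.0, -0.0, 0.003, 0.002]
ft_force: [0.4, -0.2, -1.0]
width: 0.0464
grasp_force: 61.8
```

```bash
python3 look.py .4125 -.331 .176 60;python3 look.py .4125 -.331 .180 60
```

```text
[274.47038213 276.6258403 ] ((410.3, -331.4, 27.2), array([ 410.2, -331.4]), array([49.2, 53.3])) [ 0.4132 -0.332   0.1735]
tool delta [-0.0034 -0.0011  0.1735]
[275.62495668 282.57375114] ((413.8, -330.9, 25.9), array([ 413.6, -330.8]), array([46.8, 50.7])) [ 0.4126 -0.3315  0.1706]
tool delta [ 0.0011 -0.0007  0.1706]
```

Request:
{"fn": "drive_effector", "kwargs": {
  "ticks": [
    [0.029, -0.0426, 0, 0, 0.03],
    [0.029, -0.0426, 0, 0, 0.03],
    [0.029, -0.0426, 0, 0, 0.03],
    [0.029, -0.0426, 0, 0, 0.03],
    [0.029, -0.0426, 0, 0, 0.03],
    [0.029, -0.0426, 0, 0, 0.03],
    [0.029, -0.0426, 0, 0, 0.03],
    [0, 0, 0.03, 0, 0.03],
    [0, 0, 0.028, 0, 0.03],
    [0, 0, 0, 0, 0.03],
    [0, 0, 0, 0, 0.03]
  ]
}}

```text
time_s: 39.17
tcp_pos: [0.6153, -0.0331, 0.1106]
eef_rot: [1.0, -0.0, 0.0, -0.0]
ft_force: [0.1, -0.4, -1.0]
width: 0.0462
grasp_force: 61.9
```

```bash
python3 - <<'E'
from h import *
s=ctrl.read_state(); print(s["tcp_pos"],tooldelta(np.array([.6158,-.0333,.05])-s["tcp_pos"]).round(4))
E
```

```text
[ 0.61526528 -0.03306345  0.11056802] [0.0005 0.0002 0.0606]
```

Request:
{"fn": "drive_effector", "kwargs": {
  "ticks": [
    [0.0006, 0.0002, 0, 0, 0.03],
    [0, 0, 0.01, 0, 0.03],
    [0, 0, 0.012, 0, 0.03],
    [0, 0, 0.012, 0, 0.03],
    [0, 0, 0.01, 0, 0.03],
    [0, 0, 0, 0, 0.03]
  ]
}}

```text
time_s: 39.92
tcp_pos: [0.6153, -0.0331, 0.0648]
eef_rot: [1.0, -0.0, -0.001, -0.0]
ft_force: [-0.6, -0.7, -0.3]
width: 0.0467
grasp_force: 61.9
```

Request:
{"fn": "drive_effector", "kwargs": {
  "ticks": [
    [0, 0, 0.007, 0, 0.03],
    [0, 0, 0.002, 0, 0.03],
    [0, 0, 0, 0, 0.03]
  ]
}}

```text
time_s: 40.3
tcp_pos: [0.6158, -0.0331, 0.057]
eef_rot: [1.0, -0.0, 0.0, 0.0]
ft_force: [-0.1, 0.3, -1.2]
width: 0.0465
grasp_force: 61.9
```

Request:
{"fn": "drive_effector", "kwargs": {
  "ticks": [
    [0, 0, 0.0015, 0, 0.03],
    [0, 0, 0, 0, 0.03]
  ]
}}

```text
time_s: 40.55
tcp_pos: [0.6158, -0.0331, 0.0554]
eef_rot: [1.0, -0.0, 0.0, 0.0]
ft_force: [0.1, -0.3, -2.1]
width: 0.0465
grasp_force: 61.9
```

Request:
{"fn": "drive_effector", "kwargs": {
  "ticks": [
    [0, 0, 0.001, 0, 0.03],
    [0, 0, 0, 0, 0.03]
  ]
}}

```text
time_s: 40.8
tcp_pos: [0.6158, -0.0331, 0.0544]
eef_rot: [1.0, -0.0, -0.0, -0.0]
ft_force: [0.3, -0.5, -1.0]
width: 0.0464
grasp_force: 61.9
```

Request:
{"fn": "drive_effector", "kwargs": {
  "ticks": [
    [0, 0, 0, 0, 0.06],
    [0, 0, 0, 0, 0.07],
    [0, 0, 0, 0, 0.085],
    [0, 0, 0, 0, 0.085],
    [0, 0, -0.03, 0, 0.085],
    [0, 0, -0.06, 0, 0.085],
    [0, 0, -0.06, 0, 0.085],
    [-0.04, 0, -0.03, 0, 0.085],
    [-0.04, 0, 0, 0, 0.085],
    [0, 0, 0, 0, 0.085],
    [0, 0, 0, 0, 0.085]
  ]
}}

```text
time_s: 42.18
tcp_pos: [0.5361, -0.0331, 0.2345]
eef_rot: [1.0, -0.0, 0.0, 0.0]
ft_force: [-0.8, -0.3, 0.3]
width: 0.0852
grasp_force: 0.0
```

```bash
python3 - <<'E'
from h import *
c=cam("wrist"); im=snap("wrist","v1"); P=lambda p: proj("wrist",p,c)
h=cv2.cvtColor(im,cv2.COLOR_RGB2HSV); 
u,v=P([.616,-.0333,.06]).astype(int); print(u,v,ctrl.read_state()["tcp_pos"])
for t in (150,175,195):
    m=((h[:,:,1]<60)&(h[:,:,2]>t)).astype(np.uint8); q=np.zeros_like(m); cv2.circle(q,(int(u),int(v)),47,1,-1); m&=q
    cs,hi=cv2.findContours(m,cv2.RETR_CCOMP,cv2.CHAIN_APPROX_NONE)
    for i,k in enumerate(cs):
        if cv2.contourArea(k)>150:
            for z in (.052,.068):
                W=np.array([onz("wrist",*p,z,c)[:2]*1000 for p in k[:,0]]).astype(np.float32); r=cv2.minAreaRect(W); print(t,"hole" if hi[0][i][3]>=0 else "out",z,np.round(r[0],1),np.round(r[1],1),round(r[2],1))
# brightness profile along x through axis, and y
print([int(x) for x in im[v,u-60:u+60:3].mean(1)]); print([int(x) for x in im[v-60:v+60:3,u].mean(1)])
cr=[(P([x,.0,0])) for x in (0,)]
t=ctrl.get_image("top"); a=cv2.imread("pics/t7.png")[:,:,::-1]; g=[onz]; ct=cam("top")
p=proj("top",[.55,.35,.1],ct).astype(int); d=np.abs(t.astype(int)-a)[p[1]-25:p[1]+25,p[0]-25:p[0]+25]; print("console diff vs lever stage",d.mean(),d.max())
E
```

```text
276 107 [ 0.53625141 -0.03312462  0.23426675]
150 out 0.052 [615.6 -32.1] [22.5 22.5] 44.6
150 out 0.068 [615.6 -32.1] [21.4 21.4] 44.6
150 out 0.052 [615.6 -32.6] [48.8 83.4] 87.1
150 out 0.068 [615.6 -32.6] [46.4 79.3] 87.1
150 hole 0.052 [616.  -32.6] [35.2 35.2] 44.8
150 hole 0.068 [616.  -32.6] [33.5 33.5] 44.8
175 out 0.052 [615.5 -32.6] [20.7 20. ] 90.0
175 out 0.068 [615.5 -32.6] [19.7 19.1] 90.0
175 out 0.052 [615.1 -32.1] [83.8 45.5] 0.4
175 out 0.068 [615.1 -32.1] [79.7 43.3] 0.4
175 hole 0.052 [586.9 -37.5] [12.9 15.2] 89.9
175 hole 0.068 [588.3 -37.3] [12.3 14.4] 89.9
195 out 0.052 [589.6 -33.1] [23.1 43.9] 1.3
195 out 0.068 [590.9 -33.1] [22.  41.8] 1.3
195 out 0.052 [641.3 -33.1] [43.2 21.1] 90.0
195 out 0.068 [640. -33.] [41.1 20.1] 90.0
[181, 181, 111, 84, 83, 83, 82, 84, 83, 84, 85, 87, 175, 174, 141, 138, 155, 178, 178, 176, 173, 179, 178, 178, 112, 75, 173, 161, 162, 85, 80, 81, 80, 82, 84, 82, 82, 87, 107, 176]
[182, 183, 176, 85, 83, 84, 82, 83, 122, 129, 104, 102, 153, 169, 173, 99, 131, 181, 178, 174, 173, 179, 177, 180, 145, 81, 158, 159, 176, 97, 94, 101, 163, 108, 84, 86, 85, 85, 118, 177]
console diff vs lever stage 2.4386666666666668 15
```

```bash
python3 - <<'E'
from h import *
c=cam("wrist"); im=snap("wrist","v2")
m=(im.max(2)<50).astype(np.uint8); p=proj("wrist",[.628,.092,.087],c); q=np.zeros_like(m); cv2.circle(q,tuple(int(v) for v in p),30,1,-1); m&=q
n,l,st,ce=cv2.connectedComponentsWithStats(m); i=1+np.argmax(st[1:,4]); print(p,st[i],ce[i],onz("wrist",*ce[i],.087,c))
# tally: light-wood pixels on console seen from top
t=ctrl.get_image("top"); a=cv2.imread("pics/t7.png")[:,:,::-1]; b=cv2.imread("pics/top0.png")[:,:,::-1]; p=proj("top",[.545,.345,.09]).astype(int)
for z in (b,a,t):
    w=z[p[1]-20:p[1]+20,p[0]-20:p[0]+20].astype(int); k=(w[:,:,0]-w[:,:,2]>45)&(w[:,:,0]>150); ys,xs=np.nonzero(k); print(k.sum(),xs.mean() if k.any() else 0,ys.mean() if k.any() else 0)
E
```

```text
[140.99561151 100.79374897] [129  87  26  26 527] [141.17457306  99.5597723 ] [0.62914832 0.09177108 0.087     ]
119 23.462184873949578 35.00840336134454
498 20.102409638554217 22.626506024096386
499 20.034068136272545 22.65130260521042
```

```bash
python3 -c "
from workcell import ctrl; print(ctrl.sign_off())"
```

```text
the job is handed in; nothing more can be done
None
```

I handed the job in at about 42 s with everything placed in order: tally hanging on the peg, lever over against its stop, then both collars, the cutter block and the clamp collar (flange down) on the spindle; final camera measurements agreed to within their few-mm resolution, `sign_off` returned no verdict, and I viewed 15 pictures against your limit of 14.

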